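# Gather the glaze test pieces in the tote's blue corner

### The arm

A 6-joint arm with a two-finger parallel gripper is mounted at the origin on the work surface. World frame = base frame: x ahead of the robot, y to its left, z up, the work surface at z = 0. Lengths are in m, angles in degrees, forces in N, time in s.
With the tool pointing down it reaches from about 0.4 to 0.825 m from the base axis. Payload 7 kg.
Tool frame: the origin (TCP) lies on the centre line of the jaws, within the pads' length; the fingertips stand 22 mm ahead of it and the grasp point (between the pads) lies 3 mm ahead of it; z points along the fingers, y is the line along which they close (so a half turn about z gives the same grasp; the last joint's range is limited). The gripper opens to 88 mm and grips with 3 to 60 N. Pads are 19 mm wide; open, the fingers measure 130 mm over their backs; the gripper's body (78 mm by 193 mm) begins 47 mm behind the grasp point.
Start: joints at [92.08, 20.546, 0.682, 0, -70.136, -16.507], TCP at [0.168, 0.654, 0.249] pointing down, gripper open.
Joint ranges: [-176.03, 176.03], [-82.01, 121.73], [-58.28, 71.71], [-173.87, 95.51], [-174.79, -0.11], [-173.66, 173.66]. Speed limits (degrees/s): [136.94, 136.94, 172.46, 180, 180, 180].

### API

Orientations are given as [roll, pitch, yaw] about the fixed x, y, z axes, in that order (R = Rz(yaw) Ry(pitch) Rx(roll)).
In Python, from plant import get_state, cams, r gives the robot as it stands.
- The arm moves only by the tool apply_moves, never from a script. Its argument "targets" is a list of rows, each an object with "dp": the shift along the world's x, y, z in m, a list of three; "yaw": the turn about the world's z in degrees. In form: [{"dp": [x, y, z], "yaw": yaw}, ...]. A call has 1 to 20 rows; each row is the pose to reach, as a shift and turn from the pose commanded when the call began; what a row does not reach only later rows make up. A row lasts 1/12 s, in which the tool goes at most 41.7 mm and 7.16 degrees, less where a joint would pass 70% of its speed; a pose out of reach is approached as far as the arm can. A call with a gripper value outside its range is refused whole. "grip" is the gripper command: -1 is fully open, 1 is shut, values between are in proportion, set as the call begins (left out, the last holds). The fingers move at their own pace and stop on an object; "squeeze" is the grip in N (left out, the last holds). Time passes only in rows, so rows that repeat a pose let the fingers close. It gives the time, the measured TCP pose, the force, the opening and the grip force at its end, in the units of the state.
- get_state(): the state, without advancing time (a new reading comes with each control period).
- cams.capture(name): name is "side" or "top" or "wrist"; returns a dict with "image" (384x512x3 uint8, red, green, blue), "range_z" (384x512 float32, m along the optical axis (not along the pixel's ray), 0 where there is no reading), "fx", "fy", "cx", "cy" (pixels), "R" (3x3) and "t" (3): a world point X has camera coordinates R X + t; the wrist camera has in their place "T_tool_cam" (4x4, takes a point from camera to tool coordinates, whose origin is the TCP and whose axes are the flange's). Camera axes: x right, y down, z forward; pixel columns grow to the right and rows downward; lengths in m; the calibration is good to about 2 mm. The wrist camera is an equidistant fisheye: a pixel r from the principal point sees the ray r / f radians off the axis. A picture is of the moment at which its call begins: read the wrist's pose just before it.
- r.close_job(): hands the job in; it is judged then, once.
The state is a dict: "time_s": time; "joints": joint angles; "qd": joint speeds; "joint_torque": joint torques, N m; "tcp_pos": TCP position; "eef_rot": TCP orientation; "contact_force": force on the tool from outside, world axes, zero at the start; "moment": the same for the moment, N m; "gripper_width": finger opening in m; "gripper_force": force on a finger pad.
Only numpy, scipy, OpenCV 4.12 (cv2) and the standard library are available. Lean on these libraries where they do the work, as an engineer would, in place of code of your own. Each camera call takes 0.05 s, during which the arm holds its last target. There are 200 camera calls.

### The job

Lift the small grey tote by its wooden handle, keeping it level, and bring it over the big clay plate; there tip it by about 35 degrees with the blue corner lowest, until all four loose glazed pieces have slid into that corner. Finish while still holding the tote tilted and still in the gripper, blue corner over the middle of the plate and clear of it; do not let go or put it down, spill no piece, and leave the plate, the two bowls and the slab where they are.

Things in the scene. Friction and masses are not known exactly. Their poses are not given: they have to be found in the camera images.
- tote: Loose square open tote, grey plastic, 150 x 150 mm, 55 mm high, walls and floor 5 mm, 0.24-0.39 kg, one corner blue. Origin: centre of its underside. Own +x points level from the centre to the blue corner (walls run at 45 deg to x and y; outer corners 106 mm out along +-x, +-y); z up. It starts with the blue corner turned towards the robot, up to 45 deg either way.
- tote_handle (a point): Middle of the tote's rigid wooden handle: a level flat bar along the tote's own y from corner to corner, 200 mm long, 16 mm thick in own x, 28 mm tall, centre 115 mm above the underside, end posts 92 mm from the middle, open below. Grip it here from above, firmly (40 N), fingers closing along own x; turning about own y then lowers the blue corner.
- blue_corner (a point): The blue inner corner of the tote at its inner floor: 99 mm along the tote's own +x, 5 mm above its underside; axes as the tote's. With the tote tilted, the outer corner is its lowest point, about 8 mm lower than this.
- piece_a: Orange-brown glazed ceramic disc, diameter 24 mm, 10 mm thick, 13 g, lying loose in the tote. Origin: centre of its underside. All four pieces are slippery: in the tote they slide to the lower corner at a tilt of 25 to 35 degrees; should one lag behind, a little steeper (43) brings it down.
- piece_b: Green glazed ceramic disc, diameter 24 mm, 10 mm thick, 13 g, loose in the tote. Origin: centre of its underside.
- piece_c: Yellow glazed ceramic square tile, 24 x 24 x 10 mm, 13 g, loose in the tote. Origin: centre of its underside.
- piece_d: Orange-brown glazed ceramic square tile, 24 x 24 x 10 mm, 13 g, loose in the tote. Origin: centre of its underside.
- plate: Big round shallow plate of light clay, diameter 180 mm, 22 mm high, standing loose on the table. Origin: centre of its underside. To be left alone; the tote's blue corner is held over it.
- bowl_far: Small light clay bowl, diameter 92 mm, 45 mm high, far side of the table. Origin: centre of its underside. Leave alone.
- bowl_right: Small darker clay bowl, diameter 84 mm, 42 mm high, at the right of the table. Origin: centre of its underside. Leave alone.
- slab: Flat round clay slab, diameter 72 mm, 11 mm thick, at the far left of the table. Origin: centre of its underside. Leave alone.
Things that resemble listed ones, but are neither listed nor needed, are in the scene too. Of the things that look like the tote, the smaller one is meant.

How it is judged:
By the outcome, as a careful person would: the job done as asked, in the order asked, and still so for the second after the job is handed in, while the arm keeps its last pose, push and grip.
It also fails if it takes over 48 s, if anything falls off the work surface, if the arm or the gripper's body presses on something with over 40 N, if the wrist force passes 120 N, or if a joint passes its speed limit or range.

## Working session

There is one attempt and no reset: what is moved stays moved. The work goes in short steps, Python scripts to look and compute and a tool call to move; the robot and the scene stay as the last step left them, time stands still between calls to the robot, and variables do not carry over. Pictures are saved under pics/ and viewed, at most 10 in all, crops included, and the job is handed in when it is done.

Besides the shell and the picture viewer there is one more tool, called after "Emit:" by a JSON object that holds its "op" and its "data", one argument or row to a line. apply_moves: Moves the arm, as the interface text tells. Its arguments: {"type":"object","properties":{"targets":{"type":"array","items":{"type":"object","properties":{"dp":{"type":"array","items":{"type":"number"}},"yaw":{"type":"number"}}}},"grip":{"type":"number"},"squeeze":{"type":"number"}},"required":["targets"]}

```bash
ls; mkdir -p pics; python3 - <<'E'
from plant import get_state,cams,r
import cv2,numpy as np
print(get_state()); print([x for x in dir(r) if x[0]!='_'])
a=[]
for n in("side","top"):
    c=cams.capture(n); np.savez(n+".npz",**c); cv2.imwrite(f"pics/{n}.png",c["image"][:,:,::-1]); print(n,c["fx"],c["R"],c["t"])
E
```

```text
pics
{'time_s': 0.0, 'joints': array([ 9.20811784e+01,  2.05897350e+01,  6.32207079e-01, -2.25765604e-02,
       -7.01356985e+01, -1.65074986e+01]), 'qd': array([-0.02856531,  0.02384108,  0.04464186, -0.02619366,  0.03398404,
        0.10560173]), 'joint_torque': array([ 9.10825838e-04, -5.82715559e+01,  2.93052864e+01,  6.99683726e+00,
        6.99693774e-03, -1.61065159e-04]), 'tcp_pos': array([0.16805567, 0.65325477, 0.24762222]), 'eef_rot': array([ 1.79904585e+02, -6.14374664e-03, -1.44340037e+01]), 'contact_force': array([-0.00709786, -0.38484874,  0.13424137]), 'moment': array([0.01277625, 0.03004781, 0.02126286]), 'gripper_force': 0.0, 'gripper_width': 0.08787418932367513}
['Unreachable', 'close_job']
side 371.1828529390133 [[-0.89328812 -0.44940862 -0.00825992]
 [-0.3493182   0.70566874 -0.61644823]
 [ 0.28286592 -0.54778054 -0.78735211]] [0.39425549 0.29098687 1.05522566]
top 388.70006863800637 [[-0.00285642 -0.99982678  0.01839182]
 [-0.99866398  0.00190319 -0.05163946]
 [ 0.05159552 -0.01851475 -0.99849642]] [-0.09714938  0.47252125  1.34319723]
```

View pics/top.png

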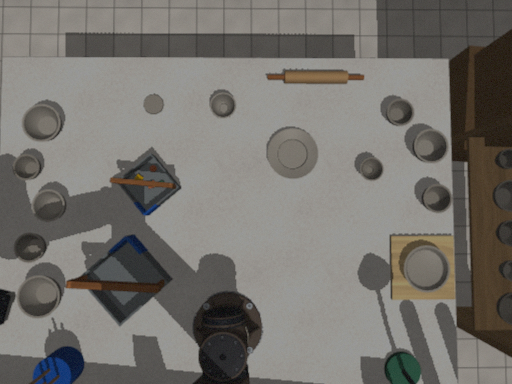

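View pics/side.png

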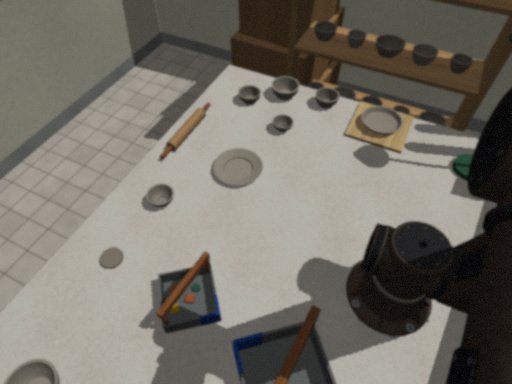

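The side and top views show two totes with wooden handles. In the top view the small one is at about (148,183), with its blue corner at (150,211) facing the robot and coloured pieces inside. The larger one is at (125,280), with its blue corner at (130,242). The smaller one is meant: it fits the 150 mm size and holds the pieces. The big plate is at (292,152). I'll measure both and confirm in an enlarged crop.

```bash
cat > h.py <<'E'
import numpy as np,cv2
def cloud(c):
    z=c["range_z"].astype(float); v,u=np.mgrid[:z.shape[0],:z.shape[1]]
    P=np.stack([(u-c["cx"])/c["fx"]*z,(v-c["cy"])/c["fy"]*z,z],-1)
    W=(P-c["t"])@c["R"]; W[z<=0]=np.nan; return W
E
python3 - <<'E'
from h import *
for n,box in(("top",(100,140,190,220)),("side",(140,245,230,340))):
    c=dict(np.load(n+".npz")); W=cloud(c); im=c["image"]; x0,y0,x1,y1=box
    sub=np.zeros(W.shape[:2],bool); sub[y0:y1,x0:x1]=1
    hsv=cv2.cvtColor(im,cv2.COLOR_RGB2HSV)
    bar=sub&(W[...,2]>.11)&(W[...,2]<.16)
    p=W[bar]; m=p.mean(0); rc=cv2.minAreaRect((p[:,:2]*1000).astype(np.float32)); print(n,"bar",len(p),m,p[:,2].max(),rc)
    blue=sub&(hsv[...,0]>105)&(hsv[...,0]<130)&(hsv[...,1]>150)&(W[...,2]<.07); print("blue",W[blue].mean(0),blue.sum())
    b2=sub&(W[...,2]>.045)&(W[...,2]<.065); q=W[b2]; print("rim",cv2.minAreaRect((q[:,:2]*1000).astype(np.float32)))
c=dict(np.load("top.npz")); W=cloud(c)
pl=np.zeros(W.shape[:2],bool); pl[120:182,262:322]=1; pl&=(W[...,2]>.008)
q=W[pl]; print("plate",cv2.minEnclosingCircle((q[:,:2]*1000).astype(np.float32)),q[:,2].max())
pl=np.zeros(W.shape[:2],bool); pl[230:325,60:175]=1; q=W[pl&(W[...,2]>.1)]; print("big bar",cv2.minAreaRect((q[:,:2]*1000).astype(np.float32)),q[:,2].max())
s=np.load("side.npz")["image"][240:345,140:335]; cv2.imwrite("pics/crop.png",cv2.resize(s[:,:,::-1],None,fx=4,fy=4,interpolation=cv2.INTER_CUBIC))
E
```

```text
top bar 334 [0.49181758 0.26747142 0.12838097] 0.13586252892130254 ((492.411865234375, 270.4156494140625), (202.6946563720703, 16.05425453186035), 84.72309112548828)
blue [0.40794674 0.27478373 0.04396216] 107
rim ((492.1515808105469, 270.8771057128906), (153.28598022460938, 151.878173828125), 39.47625732421875)
side bar 660 [0.48964113 0.27596707 0.12563307] 0.13472791875693124 ((491.14404296875, 268.782470703125), (200.68190002441406, 18.043405532836914), 84.80418395996094)
blue [0.40713058 0.29044944 0.04403749] 172
rim ((490.84820556640625, 269.0075378417969), (151.17977905273438, 152.8486328125), 39.850162506103516)
plate ((621.9666748046875, -217.00926208496094), 115.34140014648438) 0.028428634201211153
big bar ((174.88929748535156, 340.0321044921875), (279.40460205078125, 24.54990005493164), 86.69987487792969) 0.18644320707396145
```

View pics/crop.png

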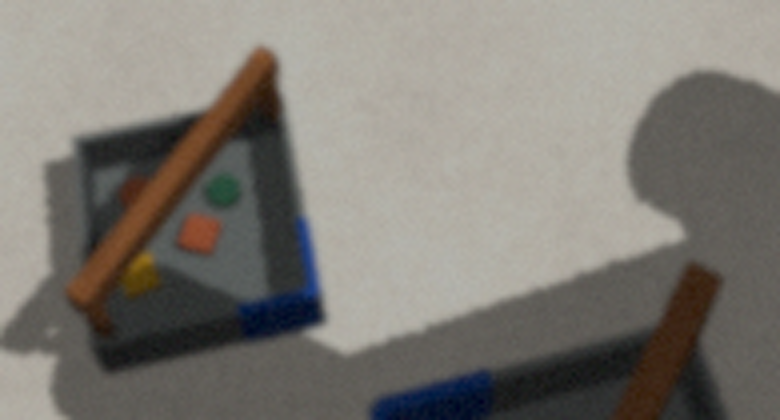

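The crop confirms it. The small tote has four pieces inside: yellow tile, orange tile, green disc and brown disc. Its bar is 200 mm long, and the blue corner is at crop pixel (285,310), on the robot's side. The bar is centred at (0.492, 0.270), with own +x at about 174.7°. I'll move above it and turn −80.8°.

Emit:
{"op": "apply_moves", "data": {
  "targets": [
    {"dp":[0.03,-0.03,0],"yaw":-7},
    {"dp":[0.324,-0.384,0],"yaw":-80.8},
    {"dp":[0.324,-0.384,0],"yaw":-80.8},
    {"dp":[0.324,-0.384,0],"yaw":-80.8},
    {"dp":[0.324,-0.384,0],"yaw":-80.8},
    {"dp":[0.324,-0.384,0],"yaw":-80.8},
    {"dp":[0.324,-0.384,0],"yaw":-80.8},
    {"dp":[0.324,-0.384,0],"yaw":-80.8},
    {"dp":[0.324,-0.384,0],"yaw":-80.8},
    {"dp":[0.324,-0.384,0],"yaw":-80.8},
    {"dp":[0.324,-0.384,0],"yaw":-80.8},
    {"dp":[0.324,-0.384,0],"yaw":-80.8},
    {"dp":[0.324,-0.384,0],"yaw":-80.8},
    {"dp":[0.324,-0.384,0],"yaw":-80.8},
    {"dp":[0.324,-0.384,0],"yaw":-80.8},
    {"dp":[0.324,-0.384,0],"yaw":-80.8}
  ],
  "grip": -1,
  "squeeze": 40
}}

```text
time_s: 1.43
tcp_pos: [0.4917, 0.2703, 0.2484]
eef_rot: [180.0, -0.0, -95.2]
contact_force: [-0.4, 0.1, -0.9]
gripper_width: 0.0877
gripper_force: 0.0
```

```bash
python3 - <<'E'
from h import *
from plant import get_state
from scipy.optimize import least_squares
print({k:np.round(v,3) for k,v in get_state().items() if k in("time_s","joints","tcp_pos","eef_rot")})
for n in("top","side"):
    W=cloud(dict(np.load(n+".npz"))); m=(np.hypot(W[...,0]-.58,W[...,1]+.18)<.14)&(W[...,2]>.014)&(W[...,2]<.04)
    m=cv2.morphologyEx(m.astype(np.uint8),cv2.MORPH_OPEN,np.ones((2,2)))
    k,l,s,_=cv2.connectedComponentsWithStats(m); i=1+s[1:,4].argmax(); q=W[l==i]
    f=cv2.minEnclosingCircle((q[:,:2]*1000).astype(np.float32)); print(n,s[i],f,q[:,:2].mean(0),cv2.fitEllipse((q[:,:2]*1000).astype(np.float32)))
E
```

```text
{'time_s': np.float64(1.433), 'joints': array([ 4.8781e+01,  9.8780e+00, -1.3916e+01, -1.1000e-02, -6.6222e+01,
       -5.3946e+01]), 'tcp_pos': array([0.492, 0.27 , 0.248]), 'eef_rot': array([ 1.79983e+02, -7.00000e-03, -9.51690e+01])}
top [268 129  51  51 820] ((598.3594360351562, -230.81637573242188), 91.50279235839844) [nan nan] ((nan, nan), (nan, nan), 0.0)
side [214 149  50  37 662] ((595.8442993164062, -230.8531036376953), 94.73847198486328) [ 0.59920419 -0.22859811] ((596.4232177734375, -226.27978515625), (153.53977966308594, 158.96942138671875), 138.84466552734375)
```

Plate centre is about (0.597, −0.231). The moves take only shift and yaw, so before grasping I'll check whether the tool tilts at the edge of its reach ("approached as far as the arm can").

Emit:
{"op": "apply_moves", "data": {
  "targets": [
    {"dp":[0.03,0.015,0.02],"yaw":0},
    {"dp":[0.35,0.19,0.1],"yaw":0},
    {"dp":[0.35,0.19,0.1],"yaw":0},
    {"dp":[0.35,0.19,0.1],"yaw":0},
    {"dp":[0.35,0.19,0.1],"yaw":0},
    {"dp":[0.35,0.19,0.1],"yaw":0},
    {"dp":[0.35,0.19,0.1],"yaw":0},
    {"dp":[0.35,0.19,0.1],"yaw":0},
    {"dp":[0.35,0.19,0.1],"yaw":0},
    {"dp":[0.35,0.19,0.1],"yaw":0},
    {"dp":[0.35,0.19,0.1],"yaw":0},
    {"dp":[0.35,0.19,0.1],"yaw":0}
  ]
}}

```text
time_s: 2.43
tcp_pos: [0.8305, 0.4561, 0.3275]
eef_rot: [179.5, -0.6, -95.1]
contact_force: [2.1, 2.5, -4.3]
gripper_width: 0.0876
gripper_force: 0.0
```

```bash
python3 - <<'E'
from plant import get_state
import numpy as np
print({k:np.round(v,2) for k,v in get_state().items() if k in("time_s","joints","tcp_pos","eef_rot")})
E
```

```text
{'time_s': np.float64(2.43), 'joints': array([  40.5 ,   54.36,   71.14,    0.11, -107.57,  -45.52]), 'tcp_pos': array([0.83, 0.46, 0.33]), 'eef_rot': array([179.52,  -0.64, -95.06])}
```

Emit:
{"op": "apply_moves", "data": {
  "targets": [
    {"dp":[0.2,0.1,0.0],"yaw":0},
    {"dp":[0.2,0.1,0.0],"yaw":0},
    {"dp":[0.2,0.1,0.0],"yaw":0},
    {"dp":[0.2,0.1,0.0],"yaw":0},
    {"dp":[0.2,0.1,0.0],"yaw":0},
    {"dp":[0.2,0.1,0.0],"yaw":0},
    {"dp":[0.2,0.1,0.0],"yaw":0},
    {"dp":[0.2,0.1,0.0],"yaw":0}
  ]
}}

```text
time_s: 3.1
tcp_pos: [0.8767, 0.4715, 0.2777]
eef_rot: [-177.4, 1.4, -95.2]
contact_force: [1.0, 0.3, 0.5]
gripper_width: 0.0879
gripper_force: 0.0
```

```bash
python3 - <<'E'
from plant import get_state
import numpy as np
print({k:np.round(v,2) for k,v in get_state().items() if k in("time_s","joints","tcp_pos","eef_rot")})
E
```

```text
{'time_s': np.float64(3.1), 'joints': array([  39.69,   57.8 ,   71.67,    0.87, -101.09,  -44.74]), 'tcp_pos': array([0.88, 0.47, 0.28]), 'eef_rot': array([-177.43,    1.36,  -95.2 ])}
```

Emit:
{"op": "apply_moves", "data": {
  "targets": [
    {"dp":[-0.25,-0.15,0.0],"yaw":0},
    {"dp":[-0.25,-0.15,0.0],"yaw":0},
    {"dp":[-0.25,-0.15,0.0],"yaw":0},
    {"dp":[-0.25,-0.15,0.0],"yaw":0},
    {"dp":[-0.25,-0.15,0.0],"yaw":0},
    {"dp":[-0.25,-0.15,0.0],"yaw":0},
    {"dp":[-0.25,-0.15,0.0],"yaw":0},
    {"dp":[-0.25,-0.15,0.0],"yaw":0},
    {"dp":[-0.25,-0.15,0.0],"yaw":0}
  ]
}}

```text
time_s: 3.85
tcp_pos: [0.6204, 0.3171, 0.2795]
eef_rot: [-177.5, 1.4, -95.2]
contact_force: [-0.0, -0.2, -0.5]
gripper_width: 0.0875
gripper_force: 0.0
```

```bash
python3 - <<'E'
from plant import get_state
import numpy as np
print({k:np.round(v,2) for k,v in get_state().items() if k in("time_s","joints","tcp_pos","eef_rot")})
E
```

```text
{'time_s': np.float64(3.85), 'joints': array([ 43.56,  20.06,   3.51,   1.03, -70.8 , -49.13]), 'tcp_pos': array([0.62, 0.32, 0.28]), 'eef_rot': array([-177.53,    1.35,  -95.22])}
```

The tilt persists, so the documented clamping at the reach limit can tip the tool radially, and yaw rotates the tilt direction. Tipping has to happen over the plate, so I'll rehearse empty and high above it. I'll yaw 180° so that the same outward push cancels the present 2.9° tilt.

Emit:
{"op": "apply_moves", "data": {
  "targets": [
    {"dp":[0.03,-0.567,0.32],"yaw":180},
    {"dp":[0.03,-0.567,0.32],"yaw":170},
    {"dp":[0.03,-0.567,0.32],"yaw":170},
    {"dp":[0.03,-0.567,0.32],"yaw":170},
    {"dp":[0.03,-0.567,0.32],"yaw":170},
    {"dp":[0.03,-0.567,0.32],"yaw":170},
    {"dp":[0.03,-0.567,0.32],"yaw":170},
    {"dp":[0.03,-0.567,0.32],"yaw":170},
    {"dp":[0.03,-0.567,0.32],"yaw":170},
    {"dp":[0.03,-0.567,0.32],"yaw":170},
    {"dp":[0.03,-0.567,0.32],"yaw":170},
    {"dp":[0.03,-0.567,0.32],"yaw":170},
    {"dp":[0.03,-0.567,0.32],"yaw":170},
    {"dp":[0.03,-0.567,0.32],"yaw":170},
    {"dp":[0.03,-0.567,0.32],"yaw":170},
    {"dp":[0.03,-0.567,0.32],"yaw":170},
    {"dp":[0.03,-0.567,0.32],"yaw":170},
    {"dp":[0.03,-0.567,0.32],"yaw":170},
    {"dp":[0.03,-0.567,0.32],"yaw":170},
    {"dp":[0.03,-0.567,0.32],"yaw":170}
  ]
}}

```text
time_s: 5.52
tcp_pos: [0.6562, -0.2461, 0.5983]
eef_rot: [-177.5, 1.3, 48.3]
contact_force: [-0.1, 0.4, -0.0]
gripper_width: 0.088
gripper_force: 0.0
```

```bash
cat > st.py <<'E'
from plant import get_state
import numpy as np
from scipy.spatial.transform import Rotation as Ro
s=get_state(); R=Ro.from_euler('xyz',s["eef_rot"],degrees=True).as_matrix(); z=R[:,2]
print(round(s["time_s"],2),"q",s["joints"].round(2).tolist(),"p",s["tcp_pos"].round(4).tolist(),"rpy",s["eef_rot"].round(2).tolist(),"r",np.hypot(*s["tcp_pos"][:2]).round(3),"tilt",np.degrees(np.arccos(-z[2])).round(2),"az",np.degrees(np.arctan2(z[1],z[0])).round(1),"y-axis az",np.degrees(np.arctan2(R[1,1],R[0,1])).round(2),"F",s["contact_force"].round(1),"w",s["gripper_width"].round(4),s["gripper_force"])
E
python3 st.py
```

```text
Traceback (most recent call last):
  File "st.py", line 5, in <module>
    print(round(s["time_s"],2),"q",s["joints"].round(2).tolist(),"p",s["tcp_pos"].round(4).tolist(),"rpy",s["eef_rot"].round(2).tolist(),"r",np.hypot(*s["tcp_pos"][:2]).round(3),"tilt",np.degrees(np.arccos(-z[2])).round(2),"az",np.degrees(np.arctan2(z[1],z[0])).round(1),"y-axis az",np.degrees(np.arctan2(R[1,1],R[0,1])).round(2),"F",s["contact_force"].round(1),"w",s["gripper_width"].round(4),s["gripper_force"])
                                                                                                                                                                                                                                                                                                                                                                              ^^^^^^^^^^^^^^^^^^^^^^^^
AttributeError: 'float' object has no attribute 'round'
```

```bash
sed -i 's/s\["gripper_width"\].round(4)/round(s["gripper_width"],4)/' st.py; python3 st.py
```

```text
5.52 q [-4.91, 28.58, 58.08, -0.53, -122.28, 142.95] p [0.6562, -0.2461, 0.5983] rpy [-177.51, 1.3, 48.34] r 0.701 tilt 2.81 az 165.9 y-axis az -41.71 F [-0.1  0.4 -0. ] w 0.088 0.0
```

Emit:
{"op": "apply_moves", "data": {
  "targets": [
    {"dp":[0,0,0.03],"yaw":-7},
    {"dp":[0,0,0.4],"yaw":-7},
    {"dp":[0,0,0.4],"yaw":-7},
    {"dp":[0,0,0.4],"yaw":-7},
    {"dp":[0,0,0.4],"yaw":-7},
    {"dp":[0,0,0.4],"yaw":-7},
    {"dp":[0,0,0.4],"yaw":-7},
    {"dp":[0,0,0.4],"yaw":-7}
  ]
}}

```text
time_s: 6.18
tcp_pos: [0.5602, -0.2102, 0.7228]
eef_rot: [-178.9, 0.9, 41.0]
contact_force: [-0.1, -0.9, -0.2]
gripper_width: 0.0878
gripper_force: 0.0
```

```bash
python3 st.py
```

```text
6.18 q [-2.02, 25.18, 71.68, -0.36, -137.9, 132.79] p [0.5602, -0.2102, 0.7228] rpy [-178.87, 0.86, 41.04] r 0.598 tilt 1.41 az 168.3 y-axis az -48.98 F [-0.1 -0.9 -0.2] w 0.0878 0.0
```

Emit:
{"op": "apply_moves", "data": {
  "targets": [
    {"dp":[0.3,-0.1,0.2],"yaw":0},
    {"dp":[0.3,-0.1,0.2],"yaw":0},
    {"dp":[0.3,-0.1,0.2],"yaw":0},
    {"dp":[0.3,-0.1,0.2],"yaw":0}
  ]
}}

```text
time_s: 6.52
tcp_pos: [0.6081, -0.2231, 0.6925]
eef_rot: [180.0, 0.6, 41.1]
contact_force: [0.4, -0.1, -1.2]
gripper_width: 0.0877
gripper_force: 0.0
```

```bash
python3 st.py
```

```text
6.52 q [-2.66, 28.24, 71.58, 0.64, -133.76, 134.16] p [0.6081, -0.2231, 0.6925] rpy [179.96, 0.63, 41.06] r 0.648 tilt 0.63 az -135.5 y-axis az -48.94 F [ 0.4 -0.1 -1.2] w 0.0877 0.0
```

Emit:
{"op": "apply_moves", "data": {
  "targets": [
    {"dp":[-0.005,0.02,-0.02],"yaw":-7},
    {"dp":[-0.116,0.493,-0.49],"yaw":-136.3},
    {"dp":[-0.116,0.493,-0.49],"yaw":-136.3},
    {"dp":[-0.116,0.493,-0.49],"yaw":-136.3},
    {"dp":[-0.116,0.493,-0.49],"yaw":-136.3},
    {"dp":[-0.116,0.493,-0.49],"yaw":-136.3},
    {"dp":[-0.116,0.493,-0.49],"yaw":-136.3},
    {"dp":[-0.116,0.493,-0.49],"yaw":-136.3},
    {"dp":[-0.116,0.493,-0.49],"yaw":-136.3},
    {"dp":[-0.116,0.493,-0.49],"yaw":-136.3},
    {"dp":[-0.116,0.493,-0.49],"yaw":-136.3},
    {"dp":[-0.116,0.493,-0.49],"yaw":-136.3},
    {"dp":[-0.116,0.493,-0.49],"yaw":-136.3},
    {"dp":[-0.116,0.493,-0.49],"yaw":-136.3},
    {"dp":[-0.116,0.493,-0.49],"yaw":-136.3},
    {"dp":[-0.116,0.493,-0.49],"yaw":-136.3},
    {"dp":[-0.116,0.493,-0.49],"yaw":-136.3},
    {"dp":[-0.116,0.493,-0.49],"yaw":-136.3},
    {"dp":[-0.116,0.493,-0.49],"yaw":-136.3},
    {"dp":[-0.116,0.493,-0.49],"yaw":-136.3}
  ]
}}

```text
time_s: 8.18
tcp_pos: [0.489, 0.2703, 0.2015]
eef_rot: [179.6, 0.3, -95.6]
contact_force: [0.6, -1.0, 1.0]
gripper_width: 0.0876
gripper_force: 0.0
```

```bash
python3 st.py
```

```text
8.18 q [48.66, 11.87, -17.63, -0.59, -60.56, -54.0] p [0.489, 0.2703, 0.2015] rpy [179.55, 0.25, -95.63] r 0.559 tilt 0.52 az 144.8 y-axis az 174.37 F [ 0.6 -1.   1. ] w 0.0876 0.0
```

Emit:
{"op": "apply_moves", "data": {
  "targets": [
    {"dp":[0.003,0,-0.02],"yaw":0.4},
    {"dp":[0.003,0,-0.045],"yaw":0.4},
    {"dp":[0.003,0,-0.065],"yaw":0.4},
    {"dp":[0.003,0,-0.078],"yaw":0.4},
    {"dp":[0.003,0,-0.0835],"yaw":0.4},
    {"dp":[0.003,0,-0.0835],"yaw":0.4}
  ]
}}

```text
time_s: 8.68
tcp_pos: [0.4924, 0.269, 0.1189]
eef_rot: [179.6, 0.3, -94.9]
contact_force: [-0.5, -0.7, -0.7]
gripper_width: 0.0879
gripper_force: 0.0
```

Emit:
{"op": "apply_moves", "data": {
  "targets": [
    {"dp":[0,0,0],"yaw":0},
    {"dp":[0,0,0],"yaw":0},
    {"dp":[0,0,0],"yaw":0},
    {"dp":[0,0,0],"yaw":0},
    {"dp":[0,0,0],"yaw":0},
    {"dp":[0,0,0],"yaw":0},
    {"dp":[0,0,0],"yaw":0},
    {"dp":[0,0,0],"yaw":0}
  ],
  "grip": 1,
  "squeeze": 40
}}

```text
time_s: 9.35
tcp_pos: [0.4932, 0.2699, 0.1216]
eef_rot: [179.8, 0.5, -94.9]
contact_force: [0.5, 0.0, 0.8]
gripper_width: 0.0402
gripper_force: 0.0
```

```bash
python3 st.py; python3 - <<'E'
from plant import cams
import cv2,numpy as np
c=cams.capture("side"); np.savez("side2.npz",**c); cv2.imwrite("pics/s2.png",cv2.resize(c["image"][180:384,100:356,::-1],None,fx=2.5,fy=2.5))
E
```

```text
9.35 q [48.31, 16.63, -23.05, -0.62, -50.01, -52.79] p [0.4932, 0.2699, 0.1216] rpy [179.8, 0.53, -94.87] r 0.562 tilt 0.57 az 105.3 y-axis az 175.13 F [0.5 0.  0.8] w 0.0402 0.0
```

View pics/s2.png

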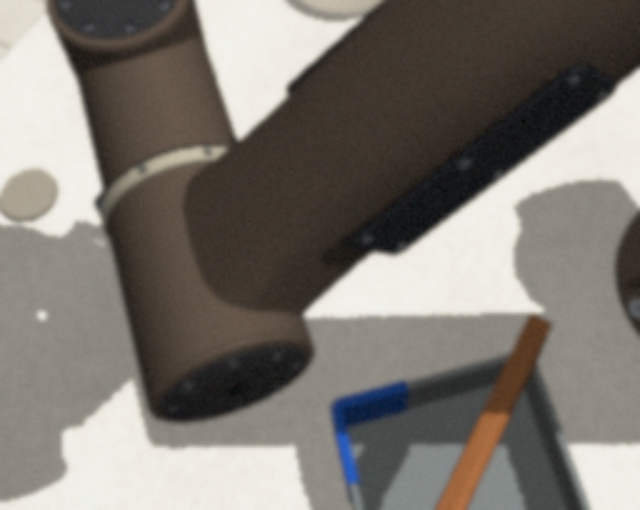

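The arm hides the small tote in this view; only the big tote shows, at about (440,430). The fingers are still closing at 40 mm, so I'll continue.

Emit:
{"op": "apply_moves", "data": {
  "targets": [
    {"dp":[0,0,0],"yaw":0},
    {"dp":[0,0,0],"yaw":0},
    {"dp":[0,0,0],"yaw":0},
    {"dp":[0,0,0],"yaw":0},
    {"dp":[0,0,0],"yaw":0},
    {"dp":[0,0,0],"yaw":0},
    {"dp":[0,0,0],"yaw":0},
    {"dp":[0,0,0],"yaw":0}
  ]
}}

```text
time_s: 10.07
tcp_pos: [0.4929, 0.2697, 0.1214]
eef_rot: [179.8, 0.5, -94.9]
contact_force: [-2.6, -0.8, 0.8]
gripper_width: 0.016
gripper_force: 40.0
```

```bash
python3 st.py
```

```text
10.07 q [48.32, 16.64, -23.06, -0.64, -50.03, -52.79] p [0.4929, 0.2697, 0.1214] rpy [179.77, 0.5, -94.88] r 0.562 tilt 0.55 az 109.8 y-axis az 175.12 F [-2.6 -0.8  0.8] w 0.016 40.000028014183044
```

The bar is held firmly (16 mm, 40 N). Gentle level lift, then a ramped carry.

Emit:
{"op": "apply_moves", "data": {
  "targets": [
    {"dp":[0,0,0.003],"yaw":0},
    {"dp":[0,0,0.01],"yaw":0},
    {"dp":[0,0,0.025],"yaw":0},
    {"dp":[0,0,0.045],"yaw":0},
    {"dp":[0,0,0.07],"yaw":0},
    {"dp":[0,0,0.09],"yaw":0},
    {"dp":[0,0,0.1],"yaw":0},
    {"dp":[0,0,0.1],"yaw":0}
  ]
}}

```text
time_s: 10.73
tcp_pos: [0.4944, 0.2707, 0.2241]
eef_rot: [180.0, 0.7, -94.9]
contact_force: [0.6, 0.8, -3.1]
gripper_width: 0.0157
gripper_force: 40.0
```

```bash
python3 st.py;  python3 - <<'E'
from plant import cams
import cv2
c=cams.capture("wrist"); cv2.imwrite("pics/w1.png",c["image"][:,:,::-1]); print(c["T_tool_cam"],c["fx"],c["cx"],c["cy"])
E
```

```text
10.73 q [48.3, 10.9, -15.74, -0.5, -62.78, -52.94] p [0.4944, 0.2707, 0.2241] rpy [179.99, 0.72, -94.86] r 0.564 tilt 0.72 az 85.8 y-axis az 175.14 F [ 0.6  0.8 -3.1] w 0.0157 39.99863862991333
[[-4.24494932e-04 -9.59892249e-01 -2.80368847e-01  7.59001224e-02]
 [ 9.99999776e-01 -2.62203375e-04 -6.16358953e-04  1.55273077e-03]
 [ 5.18124523e-04 -2.80369046e-01  9.59892145e-01 -1.35876589e-01]
 [ 0.00000000e+00  0.00000000e+00  0.00000000e+00  1.00000000e+00]] 297.3186396354542 254.95541127949906 189.24907468945824
```

View pics/w1.png

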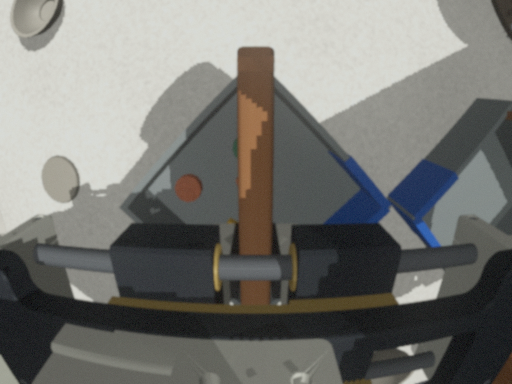

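The tote hangs level. In the wrist view the blue corner is at (375,205), the brown disc at (188,187) and the bar runs down the middle. Next I carry it to a high point over the plate.

Emit:
{"op": "apply_moves", "data": {
  "targets": [
    {"dp":[0.0016,-0.0053,0.0038],"yaw":-0.5},
    {"dp":[0.0047,-0.0159,0.0113],"yaw":-1},
    {"dp":[0.0093,-0.0319,0.0226],"yaw":-2},
    {"dp":[0.0155,-0.0531,0.0376],"yaw":-3},
    {"dp":[0.0248,-0.085,0.0602],"yaw":-4},
    {"dp":[0.0341,-0.1168,0.0827],"yaw":-6},
    {"dp":[0.0434,-0.1487,0.1053],"yaw":-7},
    {"dp":[0.0527,-0.1805,0.1278],"yaw":-9},
    {"dp":[0.062,-0.2124,0.1504],"yaw":-10},
    {"dp":[0.0713,-0.2443,0.173],"yaw":-12},
    {"dp":[0.0806,-0.2761,0.1955],"yaw":-13},
    {"dp":[0.0899,-0.308,0.2181],"yaw":-15},
    {"dp":[0.0992,-0.3398,0.2406],"yaw":-16},
    {"dp":[0.1085,-0.3717,0.2632],"yaw":-18},
    {"dp":[0.1178,-0.4036,0.2858],"yaw":-19},
    {"dp":[0.1271,-0.4354,0.3083],"yaw":-21},
    {"dp":[0.1364,-0.4673,0.3309],"yaw":-22},
    {"dp":[0.1442,-0.4938,0.3497],"yaw":-23},
    {"dp":[0.1504,-0.5151,0.3647],"yaw":-24},
    {"dp":[0.155,-0.531,0.376],"yaw":-25}
  ]
}}

```text
time_s: 12.45
tcp_pos: [0.6479, -0.2644, 0.5973]
eef_rot: [179.7, 0.5, -120.1]
contact_force: [0.5, 0.3, -3.6]
gripper_width: 0.0158
gripper_force: 40.0
```

```bash
python3 st.py
```

```text
12.45 q [-6.58, 25.9, 53.54, -0.6, -117.72, -23.78] p [0.6479, -0.2644, 0.5973] rpy [179.72, 0.46, -120.07] r 0.7 tilt 0.54 az 91.2 y-axis az 149.93 F [ 0.5  0.3 -3.6] w 0.0158 39.998159408569336
```

Emit:
{"op": "apply_moves", "data": {
  "targets": [
    {"dp":[0,0,0.01],"yaw":0},
    {"dp":[0,0,0.03],"yaw":0},
    {"dp":[0.0,0.0,0.05],"yaw":0},
    {"dp":[0.01,-0.004,0.065],"yaw":0},
    {"dp":[0.02,-0.008,0.08],"yaw":0},
    {"dp":[0.05,-0.02,0.13],"yaw":0},
    {"dp":[0.3,-0.11,0.52],"yaw":0},
    {"dp":[0.3,-0.11,0.52],"yaw":0},
    {"dp":[0.3,-0.11,0.52],"yaw":0},
    {"dp":[0.3,-0.11,0.52],"yaw":0},
    {"dp":[0.3,-0.11,0.52],"yaw":0},
    {"dp":[0.3,-0.11,0.52],"yaw":0}
  ]
}}

```text
time_s: 13.45
tcp_pos: [0.6377, -0.2523, 0.6712]
eef_rot: [-178.5, 0.5, -119.9]
contact_force: [0.2, -0.4, -4.6]
gripper_width: 0.0154
gripper_force: 40.0
```

```bash
python3 st.py
```

```text
13.45 q [-5.26, 30.12, 71.65, 0.22, -129.98, -24.47] p [0.6377, -0.2523, 0.6712] rpy [-178.52, 0.5, -119.86] r 0.686 tilt 1.56 az -11.3 y-axis az 150.13 F [ 0.2 -0.4 -4.6] w 0.0154 39.99872267246246
```

Emit:
{"op": "apply_moves", "data": {
  "targets": [
    {"dp":[0.45,-0.2,0.6],"yaw":0},
    {"dp":[0.45,-0.2,0.6],"yaw":0},
    {"dp":[0.45,-0.2,0.6],"yaw":0},
    {"dp":[0.45,-0.2,0.6],"yaw":0},
    {"dp":[0.45,-0.2,0.6],"yaw":0},
    {"dp":[0.45,-0.2,0.6],"yaw":0},
    {"dp":[0.45,-0.2,0.6],"yaw":0},
    {"dp":[0.45,-0.2,0.6],"yaw":0},
    {"dp":[0.45,-0.2,0.6],"yaw":0},
    {"dp":[0.45,-0.2,0.6],"yaw":0}
  ]
}}

```text
time_s: 14.28
tcp_pos: [0.6412, -0.2606, 0.6754]
eef_rot: [-176.9, 0.4, -119.9]
contact_force: [0.1, -0.8, -3.7]
gripper_width: 0.016
gripper_force: 40.0
```

```bash
python3 st.py
```

```text
14.28 q [-5.55, 30.0, 71.66, 1.17, -128.61, -23.59] p [0.6412, -0.2606, 0.6754] rpy [-176.85, 0.42, -119.88] r 0.692 tilt 3.17 az -22.3 y-axis az 150.1 F [ 0.1 -0.8 -3.7] w 0.016 39.998987317085266
```

Emit:
{"op": "apply_moves", "data": {
  "targets": [
    {"dp":[0.5,-0.22,0.55],"yaw":0},
    {"dp":[0.5,-0.22,0.55],"yaw":0},
    {"dp":[0.5,-0.22,0.55],"yaw":0},
    {"dp":[0.5,-0.22,0.55],"yaw":0}
  ]
}}

```text
time_s: 14.62
tcp_pos: [0.656, -0.269, 0.6718]
eef_rot: [-175.1, 0.4, -119.9]
contact_force: [-0.4, 0.5, -2.6]
gripper_width: 0.0155
gripper_force: 40.0
```

Emit:
{"op": "apply_moves", "data": {
  "targets": [
    {"dp":[0.5,-0.22,0.55],"yaw":0},
    {"dp":[0.5,-0.22,0.55],"yaw":0},
    {"dp":[0.5,-0.22,0.55],"yaw":0},
    {"dp":[0.5,-0.22,0.55],"yaw":0}
  ]
}}

```text
time_s: 14.95
tcp_pos: [0.6699, -0.277, 0.6697]
eef_rot: [-173.3, 0.3, -119.9]
contact_force: [0.1, 0.9, -2.9]
gripper_width: 0.0157
gripper_force: 40.0
```

Emit:
{"op": "apply_moves", "data": {
  "targets": [
    {"dp":[0.5,-0.22,0.55],"yaw":0},
    {"dp":[0.5,-0.22,0.55],"yaw":0}
  ]
}}

```text
time_s: 15.12
tcp_pos: [0.68, -0.2823, 0.6726]
eef_rot: [-171.3, 0.3, -119.9]
contact_force: [-0.9, -0.1, -2.5]
gripper_width: 0.0158
gripper_force: 40.0
```

```bash
python3 st.py
```

```text
15.12 q [-5.84, 31.17, 71.68, 3.88, -122.4, -21.77] p [0.68, -0.2823, 0.6726] rpy [-171.32, 0.28, -119.9] r 0.736 tilt 8.68 az -28.1 y-axis az 150.06 F [-0.9 -0.1 -2.5] w 0.0158 39.9985545873642
```

Emit:
{"op": "apply_moves", "data": {
  "targets": [
    {"dp":[0.4,-0.17,0.65],"yaw":0},
    {"dp":[0.4,-0.17,0.65],"yaw":0}
  ]
}}

```text
time_s: 15.28
tcp_pos: [0.6794, -0.2821, 0.6845]
eef_rot: [-169.5, 0.2, -119.9]
contact_force: [-0.4, -0.6, -2.6]
gripper_width: 0.0154
gripper_force: 40.0
```

Emit:
{"op": "apply_moves", "data": {
  "targets": [
    {"dp":[0.4,-0.17,0.65],"yaw":0},
    {"dp":[0.4,-0.17,0.65],"yaw":0}
  ]
}}

```text
time_s: 15.45
tcp_pos: [0.6788, -0.2822, 0.6975]
eef_rot: [-167.6, 0.2, -119.9]
contact_force: [-0.4, -0.9, -2.5]
gripper_width: 0.0156
gripper_force: 40.0
```

Emit:
{"op": "apply_moves", "data": {
  "targets": [
    {"dp":[0.4,-0.17,0.65],"yaw":0},
    {"dp":[0.4,-0.17,0.65],"yaw":0}
  ]
}}

```text
time_s: 15.62
tcp_pos: [0.6801, -0.2827, 0.7083]
eef_rot: [-165.7, 0.2, -119.9]
contact_force: [-0.5, -0.7, -3.2]
gripper_width: 0.0159
gripper_force: 40.0
```

```bash
python3 st.py
```

```text
15.62 q [-4.61, 29.25, 71.7, 6.77, -119.25, -21.33] p [0.6801, -0.2827, 0.7083] rpy [-165.71, 0.17, -119.92] r 0.736 tilt 14.29 az -29.2 y-axis az 150.04 F [-0.5 -0.7 -3.2] w 0.0159 39.998613595962524
```

Emit:
{"op": "apply_moves", "data": {
  "targets": [
    {"dp":[0.33,-0.14,0.7],"yaw":0},
    {"dp":[0.33,-0.14,0.7],"yaw":0}
  ]
}}

```text
time_s: 15.78
tcp_pos: [0.6754, -0.2806, 0.7236]
eef_rot: [-163.9, 0.1, -119.9]
contact_force: [-0.8, -0.6, -2.8]
gripper_width: 0.016
gripper_force: 40.0
```

Emit:
{"op": "apply_moves", "data": {
  "targets": [
    {"dp":[0.33,-0.14,0.7],"yaw":0},
    {"dp":[0.33,-0.14,0.7],"yaw":0}
  ]
}}

```text
time_s: 15.95
tcp_pos: [0.671, -0.279, 0.7396]
eef_rot: [-162.0, 0.1, -120.0]
contact_force: [-0.1, -0.9, -2.6]
gripper_width: 0.0157
gripper_force: 40.0
```

Emit:
{"op": "apply_moves", "data": {
  "targets": [
    {"dp":[0.33,-0.14,0.7],"yaw":0},
    {"dp":[0.33,-0.14,0.7],"yaw":0}
  ]
}}

```text
time_s: 16.12
tcp_pos: [0.668, -0.2777, 0.7539]
eef_rot: [-160.1, 0.0, -120.0]
contact_force: [-0.6, -0.6, -3.1]
gripper_width: 0.0158
gripper_force: 40.0
```

Emit:
{"op": "apply_moves", "data": {
  "targets": [
    {"dp":[0.33,-0.14,0.7],"yaw":0},
    {"dp":[0.33,-0.14,0.7],"yaw":0}
  ]
}}

```text
time_s: 16.28
tcp_pos: [0.666, -0.2767, 0.7676]
eef_rot: [-158.2, -0.1, -120.0]
contact_force: [0.0, -0.2, -3.3]
gripper_width: 0.0156
gripper_force: 40.0
```

Emit:
{"op": "apply_moves", "data": {
  "targets": [
    {"dp":[0.33,-0.14,0.7],"yaw":0},
    {"dp":[0.33,-0.14,0.7],"yaw":0}
  ]
}}

```text
time_s: 16.45
tcp_pos: [0.6647, -0.2761, 0.7811]
eef_rot: [-156.2, -0.1, -120.0]
contact_force: [0.1, -0.2, -2.7]
gripper_width: 0.0158
gripper_force: 40.0
```

```bash
python3 st.py
```

```text
16.45 q [-1.72, 25.24, 71.68, 12.25, -114.77, -20.99] p [0.6647, -0.2761, 0.7811] rpy [-156.22, -0.11, -120.01] r 0.72 tilt 23.78 az -30.3 y-axis az 150.04 F [ 0.1 -0.2 -2.7] w 0.0158 39.999210834503174
```

Emit:
{"op": "apply_moves", "data": {
  "targets": [
    {"dp":[0.3,-0.13,0.7],"yaw":0},
    {"dp":[0.3,-0.13,0.7],"yaw":0}
  ]
}}

```text
time_s: 16.62
tcp_pos: [0.6617, -0.2751, 0.7958]
eef_rot: [-154.3, -0.2, -120.0]
contact_force: [-0.9, 1.0, -3.1]
gripper_width: 0.0158
gripper_force: 40.0
```

Emit:
{"op": "apply_moves", "data": {
  "targets": [
    {"dp":[0.3,-0.13,0.7],"yaw":0},
    {"dp":[0.3,-0.13,0.7],"yaw":0}
  ]
}}

```text
time_s: 16.78
tcp_pos: [0.6594, -0.2744, 0.8104]
eef_rot: [-152.2, -0.2, -120.1]
contact_force: [-1.1, -0.4, -2.6]
gripper_width: 0.0157
gripper_force: 40.0
```

Emit:
{"op": "apply_moves", "data": {
  "targets": [
    {"dp":[0.3,-0.13,0.7],"yaw":0},
    {"dp":[0.3,-0.13,0.7],"yaw":0}
  ]
}}

```text
time_s: 16.95
tcp_pos: [0.6581, -0.274, 0.8242]
eef_rot: [-150.2, -0.3, -120.1]
contact_force: [-0.9, 0.7, -2.0]
gripper_width: 0.0159
gripper_force: 40.0
```

Emit:
{"op": "apply_moves", "data": {
  "targets": [
    {"dp":[0.3,-0.13,0.7],"yaw":0},
    {"dp":[0.3,-0.13,0.7],"yaw":0}
  ]
}}

```text
time_s: 17.12
tcp_pos: [0.6575, -0.2739, 0.8377]
eef_rot: [-148.2, -0.3, -120.1]
contact_force: [-0.5, 0.3, -3.3]
gripper_width: 0.0157
gripper_force: 40.0
```

Emit:
{"op": "apply_moves", "data": {
  "targets": [
    {"dp":[0.3,-0.13,0.7],"yaw":0},
    {"dp":[0.3,-0.13,0.7],"yaw":0}
  ]
}}

```text
time_s: 17.28
tcp_pos: [0.6576, -0.2741, 0.8512]
eef_rot: [-146.1, -0.4, -120.2]
contact_force: [-0.1, -0.5, -3.7]
gripper_width: 0.0154
gripper_force: 40.0
```

Emit:
{"op": "apply_moves", "data": {
  "targets": [
    {"dp":[0.3,-0.13,0.7],"yaw":0},
    {"dp":[0.3,-0.13,0.7],"yaw":0}
  ]
}}

```text
time_s: 17.45
tcp_pos: [0.6584, -0.2746, 0.8644]
eef_rot: [-144.0, -0.4, -120.2]
contact_force: [-1.2, -0.8, -3.3]
gripper_width: 0.0159
gripper_force: 40.0
```

```bash
python3 st.py; python3 - <<'E'
from plant import cams
import cv2,numpy as np
a=cams.capture("wrist")["image"]; b=cams.capture("side")["image"]
cv2.imwrite("pics/t1.png",np.hstack([a[::,:,::-1],b[:,:,::-1]])[:, :][::1,::1] if 0 else cv2.resize(np.vstack([a,b])[:,:,::-1],(400,600)))
cv2.imwrite("pics/w2.png",cv2.resize(a[:,:,::-1],(780,585)))
E
```

```text
17.45 q [1.61, 21.8, 71.67, 19.24, -107.42, -20.5] p [0.6584, -0.2746, 0.8644] rpy [-144.04, -0.41, -120.19] r 0.713 tilt 35.96 az -30.8 y-axis az 150.11 F [-1.2 -0.8 -3.3] w 0.0159 39.99883711338043
```

View pics/w2.png

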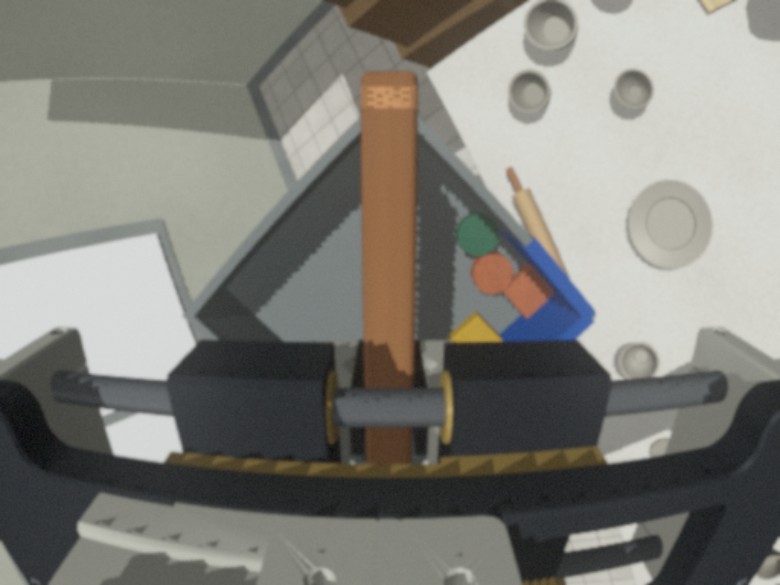

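Tilt is 36° and all four pieces have slid to the blue side. In the wrist view the brown tile is at (528,290), brown disc (492,272), green disc (477,235) and yellow tile (475,330). Next I lower over the plate's middle, keeping the tilt.

Emit:
{"op": "apply_moves", "data": {
  "targets": [
    {"dp":[-0.002,0.001,-0.006],"yaw":0},
    {"dp":[-0.005,0.003,-0.02],"yaw":0},
    {"dp":[-0.01,0.007,-0.045],"yaw":0},
    {"dp":[-0.015,0.011,-0.075],"yaw":0},
    {"dp":[-0.02,0.015,-0.11],"yaw":0},
    {"dp":[-0.025,0.019,-0.145],"yaw":0},
    {"dp":[-0.03,0.023,-0.18],"yaw":0},
    {"dp":[-0.035,0.027,-0.215],"yaw":0},
    {"dp":[-0.04,0.03,-0.25],"yaw":0},
    {"dp":[-0.044,0.033,-0.28],"yaw":0},
    {"dp":[-0.048,0.036,-0.31],"yaw":0},
    {"dp":[-0.05,0.037,-0.335],"yaw":0},
    {"dp":[-0.051,0.038,-0.35],"yaw":0},
    {"dp":[-0.051,0.038,-0.36],"yaw":0}
  ]
}}

```text
time_s: 18.72
tcp_pos: [0.6062, -0.2363, 0.4998]
eef_rot: [-144.4, -0.5, -120.2]
contact_force: [-0.3, -0.5, -3.2]
gripper_width: 0.0159
gripper_force: 40.0
```

```bash
python3 st.py
```

```text
18.72 q [5.72, -5.52, -16.85, 26.15, -51.85, -47.17] p [0.6062, -0.2363, 0.4998] rpy [-144.44, -0.48, -120.19] r 0.651 tilt 35.56 az -30.9 y-axis az 150.15 F [-0.3 -0.5 -3.2] w 0.0159 40.00028192996979
```

Emit:
{"op": "apply_moves", "data": {
  "targets": [
    {"dp":[0,0,-0.005],"yaw":0},
    {"dp":[0,0,-0.015],"yaw":0},
    {"dp":[0,0,-0.03],"yaw":0},
    {"dp":[0,0,-0.05],"yaw":0},
    {"dp":[0,0,-0.07],"yaw":0},
    {"dp":[0,0,-0.09],"yaw":0},
    {"dp":[0,0,-0.11],"yaw":0},
    {"dp":[0,0,-0.13],"yaw":0},
    {"dp":[0,0,-0.145],"yaw":0},
    {"dp":[0,0,-0.155],"yaw":0},
    {"dp":[0,0,-0.16],"yaw":0},
    {"dp":[0,0,-0.16],"yaw":0}
  ]
}}

```text
time_s: 19.72
tcp_pos: [0.6074, -0.2367, 0.3422]
eef_rot: [-144.3, -0.5, -120.2]
contact_force: [0.2, 0.7, -3.0]
gripper_width: 0.0157
gripper_force: 40.0
```

```bash
python3 st.py; python3 - <<'E'
from plant import cams
import cv2,numpy as np
a=cams.capture("wrist"); np.savez("w3.npz",**a); b=cams.capture("side"); np.savez("side3.npz",**b)
cv2.imwrite("pics/w3.png",cv2.resize(a["image"][130:280,230:430,::-1],(400,300)));cv2.imwrite("pics/s3.png",np.vstack([cv2.resize(a["image"][130:280,230:430,::-1],(400,300),interpolation=cv2.INTER_CUBIC),cv2.resize(b["image"][:,:,::-1],(400,300))]))
E
```

```text
19.72 q [2.19, -2.44, -37.95, 40.19, -29.54, -63.34] p [0.6074, -0.2367, 0.3422] rpy [-144.29, -0.47, -120.19] r 0.652 tilt 35.71 az -30.8 y-axis az 150.14 F [ 0.2  0.7 -3. ] w 0.0157 39.999380707740784
```

View pics/s3.png

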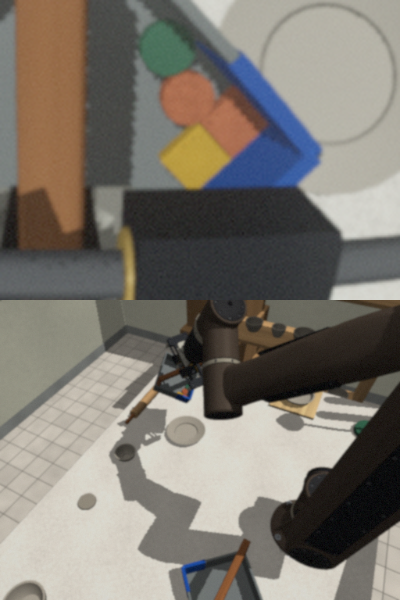

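```bash
python3 - <<'E'
from h import *
from plant import get_state
from scipy.spatial.transform import Rotation as Ro
s=get_state(); Rt=Ro.from_euler('xyz',s["eef_rot"],degrees=True).as_matrix()
c=dict(np.load("w3.npz")); im=c["image"]; z=c["range_z"].astype(float)
v,u=np.mgrid[:384,:512]; x=(u-c["cx"])/c["fx"]; y=(v-c["cy"])/c["fy"]; r=np.hypot(x,y)+1e-9
k=z*np.tan(r)/r; P=np.stack([x*k,y*k,z],-1); T=c["T_tool_cam"]; Q=P@T[:3,:3].T+T[:3,3]
# tote frame: x=tool y, y=tool x (approx), z=-tool z ; underside at z=-0.1214+...
tx,ty,tz=Q[...,1],Q[...,0],0.118-Q[...,2]
hsv=cv2.cvtColor(im,cv2.COLOR_RGB2HSV); H,S,V=hsv[...,0],hsv[...,1],hsv[...,2]
box=np.zeros(z.shape,bool); box[130:225,295:400]=1
for n,m in(("green",(H>60)&(H<95)&(S>90)),("orange",((H<12)|(H>172))&(S>110)),("yellow",(H>18)&(H<32)&(S>130))):
    m&=box&(z>0)&(np.abs(tz-.012)<.02); k_,l,st,ce=cv2.connectedComponentsWithStats(m.astype(np.uint8))
    for i in range(1,k_):
        if st[i,4]>60:
            q=l==i; print(n,st[i,4],ce[i].round(),np.round([tx[q].mean(),ty[q].mean(),tz[q].mean()],4), "max/min x",tx[q].max().round(3),tx[q].min().round(3))
            if st[i,4]>600: print(cv2.minAreaRect((np.c_[tx[q],ty[q]]*1000).astype(np.float32)))
c=dict(np.load("side3.npz")); W=cloud(c); hs=cv2.cvtColor(c["image"],cv2.COLOR_RGB2HSV)
b=(hs[...,0]>105)&(hs[...,0]<130)&(hs[...,1]>150)&(W[...,2]>.1); p=W[b]; print("blue world",b.sum(),p.mean(0),"lowest",p[p[:,2].argsort()[:8]].mean(0))
B=s["tcp_pos"]+Rt@np.array([0,.099,.113]); print("blue_corner calc",B)
for n in("side",):
  m=(np.hypot(W[...,0]-.597,W[...,1]+.231)<.13)&(W[...,2]>.014)&(W[...,2]<.04); q=W[m]; print("plate",cv2.minEnclosingCircle((q[:,:2]*1000).astype(np.float32)))
E
```

```text
orange 1069 [334. 185.] [0.0701 0.0098 0.0121] max/min x 0.093 0.049
((71.2171859741211, 9.76899528503418), (24.903059005737305, 47.055389404296875), 59.37842559814453)
yellow 642 [327. 208.] [ 0.0647 -0.0117  0.0117] max/min x 0.081 0.05
((64.95515441894531, -13.056537628173828), (24.567115783691406, 22.762924194335938), 46.89139938354492)
blue world 430 [0.14358167 0.07811945 0.43194279] lowest [0.08630493 0.13496883 0.19846701]
blue_corner calc [ 0.59527762 -0.23044441  0.19453661]
plate ((601.5603637695312, -228.20486450195312), 91.04759216308594)
```

The side view shows the tilted tote at (180,380), held clear above the untouched plate. In the wrist crop all four pieces are packed against each other in the blue corner. The corner is at (0.595, −0.230, 0.195) and the plate centre is about (0.599, −0.230). Settle briefly and hand in.

Emit:
{"op": "apply_moves", "data": {
  "targets": [
    {"dp":[0.002,0,0],"yaw":0},
    {"dp":[0.002,0,0],"yaw":0},
    {"dp":[0.002,0,0],"yaw":0},
    {"dp":[0.002,0,0],"yaw":0},
    {"dp":[0.002,0,0],"yaw":0},
    {"dp":[0.002,0,0],"yaw":0},
    {"dp":[0.002,0,0],"yaw":0},
    {"dp":[0.002,0,0],"yaw":0}
  ]
}}

```text
time_s: 20.48
tcp_pos: [0.6094, -0.2365, 0.3431]
eef_rot: [-144.2, -0.4, -120.2]
contact_force: [-0.7, -0.8, -2.7]
gripper_width: 0.0158
gripper_force: 40.0
```

```bash
python3 st.py; python3 - <<'E'
from plant import r
print(r.close_job())
E
```

```text
20.48 q [2.22, -2.31, -37.73, 40.15, -29.56, -63.32] p [0.6094, -0.2365, 0.3431] rpy [-144.24, -0.42, -120.18] r 0.654 tilt 35.77 az -30.8 y-axis az 150.13 F [-0.7 -0.8 -2.7] w 0.0158 39.99896585941315
the job is handed in; nothing more can be done
None
```

The job is handed in at 20.5 s: the tote is held at about 36° with all four pieces in the blue corner, which is over the middle of the plate and about 0.16 m clear of its rim; the moves have no tilt command, so I tipped it by pushing against the arm's reach limit high above the plate, then lowered it.

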